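# Lay two babies' lunch trays by colour

### The arm

A 6-joint arm with a two-finger parallel gripper is mounted at the origin on the work surface. World frame = base frame: x ahead of the robot, y to its left, z up, the work surface at z = 0. Lengths are in mm, angles in rad, forces in N, time in s.
With the tool pointing down it reaches from about 350 to 775 mm from the base axis. Payload 7.3 kg.
Tool frame: the origin (TCP) lies between the finger pads; the fingertips stand 22 mm ahead of it and the grasp point (between the pads) lies 3 mm ahead of it; z points along the fingers, x is the direction in which the jaws open and shut, and the axes are right-handed (so a half turn about z gives the same grasp; the last joint's range is limited). The gripper opens to 92 mm and grips with 3 to 60 N. Pads are 19 mm wide; open, the fingers measure 130 mm over their backs; the gripper's body (75 mm by 190 mm) begins 47 mm behind the grasp point.
Start: joints at [-1.469, 0.342, 1.524, -0, 1.275, -0.146], TCP at [128.789, -508.976, 248.741] pointing down, gripper open.
Joint ranges: [-2.53, 2.53], [-0.77, 2.02], [0.04, 2.7], [-1, 4.14], [0.28, 2.66], [-3.11, 3.11]. Speed limits (rad/s): [2.57, 2.57, 3.14, 3.14, 3.14, 3.14].

### API

Orientations are given as [roll, pitch, yaw] about the fixed x, y, z axes, in that order (R = Rz(yaw) Ry(pitch) Rx(roll)).
In Python, from plant import * gives the robot as it stands. The module is installed in compiled form; this text tells all that it offers.
- The arm moves only by the shell command python3 -m handwheel 'ROWS' [OPENING]. ROWS is a JSON object of lists of equal length, an entry for each row: "translation": the shift along the world's x, y, z in units of 15 cm (1.0 is 15 cm), a list of three; "twist": the turn about the world's z in units of 90 degrees (1.0 is 90 degrees). In form: {"translation": [[tx, ty, tz], ...], "twist": [twist, ...]}. A call has exactly 8 rows; each row shifts and turns the pose as measured when the row begins; what a row does not reach is not made up. A row lasts 1/8 s, in which the tool goes at most 62.5 mm and 10.7 degrees, less where a joint would pass 70% of its speed; a pose out of reach is approached as far as the arm can. A call with a number of a shift or a turn outside -1 to 1 is refused whole. A call with a gripper value outside its range is refused whole. OPENING is the closure in counts, from 0 (fully open) to 255 (shut), set as the call begins (- or left out, the last holds). The fingers move at their own pace and stop on an object; the grip force is fixed at half the most. Time passes only in rows, so rows that do not move let the fingers close, or fill a call up. It gives the time, the measured TCP pose, the force and the opening at its end, in the units of the state.
- get_obs(): the state, without advancing time (a new reading comes with each control period).
- capture(name): name is "scene" or "top" or "wrist"; returns a dict with "img" (420x560x3 uint8, red, green, blue), "vertical_fov" (degrees; the focal length in pixels is half the picture's height over the tangent of half this angle, whatever the lens; pixels are square), "cx", "cy" (the principal point, pixels), "world_from_camera" (4x4, takes a point from camera to world coordinates). Camera axes: x right, y up, looking along -z (the intrinsics and any distortion apply to the point x, -y, -z); pixel columns grow to the right and rows downward; lengths in mm; the calibration is good to about 2 mm. A picture is of the moment at which its call begins. There is no depth.
- close_job(): hands the job in, once; it reports no verdict.
Trained networks look in the newest picture that a camera, given by its name, has taken for a name from the list of things; names that differ only in an ending like _2 or _b are one class to them, and where a whole thing is asked for, a point or a joint stands for the part that bears it (a point fixed in the world has none). Each returns a list of dicts, best first, with "score" (0 to 1); they miss things now and then, are a little off and sometimes report something else, mostly with a low value. They report only what shows in the picture. A call takes as long as a camera call.
- search_frame(camera, label): "position" ([x, y, z] in mm, in the coordinates of the camera as it stood for that picture, good to about 4 mm: the middle of the surface that is visible of it).
- spot_point(camera, label): "position" ([x, y, z] in mm, in the coordinates of the camera as it stood for that picture, good to about 4 mm: a listed point, or the origin of a listed thing).
The state is a dict: "time": time; "joint_positions": joint angles; "dq": joint speeds; "tau": joint torques, N m; "tool_pos": TCP position; "tcp_rot": TCP orientation; "contact_force": force on the tool from outside, world axes, zero at the start; "moment": the same for the moment, N m; "grip_width": finger opening in mm.
Only numpy, scipy, OpenCV 4.12 (cv2) and the standard library are available. Lean on these libraries where they do the work, as an engineer would, in place of code of your own. Each camera call takes 0.05 s, during which the arm holds its last target.

### The job

Lay the two babies' lunch trays by colour: stand the blue-lidded food jar in the round well of the blue tray and lay the blue spoon flat along the middle of that tray's long channel, and do the same with the red-lidded jar and red spoon on the red tray. Keep the jars upright and set them down rather than letting them drop. Leave the white-lidded spare jar, the green cup, the toy tractor and the night light where they stand.

Things in the scene. Friction and masses are not known exactly. Their poses are not given: they have to be found in the camera images.
- jar_blue_center (a point): closed glass baby-food jar with a blue screw lid and a pale label, orange puree; 56 mm across, 68 mm high with its lid (lid 52 mm across, top 13 mm), about 0.19 kg, stands upright on the ledge at the start. The point is its centre, 34 mm above its underside; z is up along the jar.
- jar_red_center (a point): closed glass baby-food jar with a red screw lid and a pale label, green puree; 56 mm across, 68 mm high with its lid (lid 52 mm across, top 13 mm), about 0.19 kg, stands upright on the ledge at the start. The point is its centre, 34 mm above its underside; z is up along the jar.
- spoon_blue_center (a point): blue stiff silicone baby spoon, 130 mm long, lying bowl up on the ledge, 30 g. Handle: straight bar 14 mm wide, 12 mm thick, from 65 mm behind to 23 mm ahead of the point; then a thin neck and a round bowl 28 mm across, 10 mm high. The point is mid-length, on the handle near the balance point, 6 mm above the underside; x runs towards the bowl, z up.
- spoon_red_center (a point): red stiff silicone baby spoon, 130 mm long, lying bowl up on the ledge, 30 g. Handle: straight bar 14 mm wide, 12 mm thick, from 65 mm behind to 23 mm ahead of the point; then a thin neck and a round bowl 28 mm across, 10 mm high. The point is mid-length, on the handle near the balance point, 6 mm above the underside; x runs towards the bowl, z up.
- tray_blue: light blue lunch tray, fixed, 150 (x) by 210 mm (y), floor 5 mm thick. Origin: centre of its underside, z up. Darker-bottomed parts, all at floor level: round jar well centred at x +26, y +50 mm, 76 mm inside, wall 8 mm high; spoon channel along y, full length, centred on x -45 mm, 49 mm wide, edges 3 mm high, the spoon lies about y = 0, bowl at either end; flat finger-food area beside the well.
- tray_red: light red lunch tray, fixed, 150 (x) by 210 mm (y), floor 5 mm thick. Origin: centre of its underside, z up. Darker-bottomed parts, all at floor level: round jar well centred at x +26, y +50 mm, 76 mm inside, wall 8 mm high; spoon channel along y, full length, centred on x -45 mm, 49 mm wide, edges 3 mm high, the spoon lies about y = 0, bowl at either end; flat finger-food area beside the well.
- jar_white_center (a point): SPARE, stays where it is: closed glass baby-food jar with a white screw lid and a pale label, beige puree; 56 mm across, 68 mm high with its lid (lid 52 mm across, top 13 mm), about 0.19 kg, stands upright on the ledge at the start. The point is its centre, 34 mm above its underside; z is up along the jar.
- cup: open green plastic cup, 68 mm across the rim, 75 mm high, loose, stays where it is. Origin under its centre.
- tractor: wooden toy tractor with grey cab and black wheels, 110 mm long, 72 mm wide, 81 mm high, loose, stays where it is. Origin under its middle at ledge height, front towards its -x.
- night_light: acrylic night light: white round base 76 mm across and 22 mm high with a grey push switch, upright clear disc, 90 mm high overall, loose, stays where it is. Origin under the centre of its base.

How it is judged:
By the outcome, as a careful person would: the job done as asked, in the order asked, and still so for the second after the job is handed in, with the robot touching nothing.
It also fails if it takes over 120 s, if anything falls off the work surface, if the arm or the gripper's body presses on something with over 40 N, if the wrist force passes 120 N, or if a joint passes its speed limit or range.

## Working session

There is one attempt and no reset: what is moved stays moved. The work goes in short steps, Python scripts to look and compute and a shell command to move; the robot and the scene stay as the last step left them, time stands still between calls to the robot, and variables do not carry over. Pictures are saved under pics/ and viewed, and the job is handed in when it is done.

```bash
mkdir -p pics; cat > h.py <<'E'
from plant import *
import numpy as np, cv2
def save(n,f):
    c=capture(n); cv2.imwrite('pics/'+f,cv2.cvtColor(c['img'],cv2.COLOR_RGB2BGR)); return c
def w(c,p):
    return (np.array(c['world_from_camera'])@np.r_[p,1])[:3]
E
python3 - <<'E'
from h import *
o=get_obs(); print(o['time'],o['tool_pos'],o['tcp_rot'],o['grip_width'])
for n in ['scene','top']:
    c=save(n,n+'1.png'); print(n,c['vertical_fov'],c['cx'],c['cy'],[k for k in c]); print(np.round(c['world_from_camera'],3))
    for l in ['jar_blue_center','jar_red_center','jar_white_center','spoon_blue_center','spoon_red_center','tray_blue','tray_red','cup','tractor','night_light']:
        print(l,[(round(d['score'],2),np.round(w(c,d['position'])).tolist()) for d in spot_point(n,l)[:3]])
print(get_obs()['time'])
E
```

```text
0.0 [ 128.74624315 -508.57830699  248.04286708] [-3.14138734e+00  1.54409954e-03 -1.32301364e+00] 91.84957872516807
scene 44.70534299287162 275.13980683330965 211.19753237353692 ['img', 'vertical_fov', 'cx', 'cy', 'world_from_camera']
[[-6.330000e-01 -6.220000e-01  4.610000e-01  1.150857e+03]
 [ 7.740000e-01 -5.020000e-01  3.850000e-01  4.627870e+02]
 [-8.000000e-03  6.010000e-01  7.990000e-01  9.812480e+02]
 [ 0.000000e+00  0.000000e+00  0.000000e+00  1.000000e+00]]
jar_blue_center [(0.85, [442.0, -18.0, 30.0])]
jar_red_center [(0.73, [432.0, -326.0, 34.0])]
jar_white_center [(0.72, [431.0, -157.0, 38.0])]
spoon_blue_center [(0.84, [427.0, 146.0, 10.0])]
spoon_red_center [(0.89, [436.0, 305.0, 11.0]), (0.64, [776.0, 19.0, -2.0])]
tray_blue [(0.97, [628.0, -164.0, -1.0]), (0.67, [432.0, -323.0, 34.0])]
tray_red [(0.72, [620.0, 166.0, -1.0]), (0.29, [777.0, 18.0, -3.0])]
cup [(0.95, [607.0, -417.0, 1.0]), (0.57, [622.0, 167.0, 0.0])]
tractor [(0.69, [774.0, 24.0, -2.0])]
night_light [(0.89, [599.0, 442.0, 1.0]), (0.25, [603.0, -415.0, 1.0])]
top 46.345521413479815 283.7107677334977 20
[... 169 characters left out ...]
00e-03 -1.202700e+01]
 [-9.000000e-03  1.210000e-01  9.930000e-01  1.404884e+03]
 [ 0.000000e+00  0.000000e+00  0.000000e+00  1.000000e+00]]
jar_blue_center [(0.68, [442.0, -11.0, 38.0])]
jar_red_center [(0.63, [434.0, -319.0, 33.0])]
jar_white_center [(0.61, [430.0, -151.0, 39.0])]
spoon_blue_center [(0.78, [426.0, 147.0, 9.0]), (0.17, [601.0, -410.0, -3.0])]
spoon_red_center [(0.66, [433.0, 314.0, 11.0])]
tray_blue [(0.79, [624.0, -160.0, -2.0]), (0.72, [430.0, -150.0, 35.0]), (0.28, [779.0, 24.0, -1.0])]
tray_red [(0.74, [621.0, 165.0, 1.0])]
cup [(0.71, [445.0, -15.0, 37.0]), (0.61, [603.0, -412.0, -2.0])]
tractor [(0.77, [778.0, 22.0, 0.0])]
night_light [(0.59, [599.0, 449.0, 0.0])]
1.1
```

View pics/scene1.png

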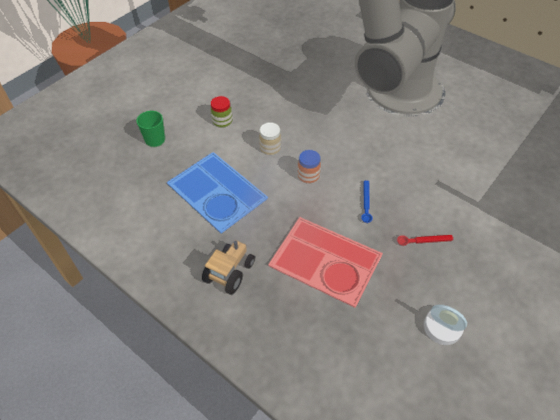

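View pics/top1.png

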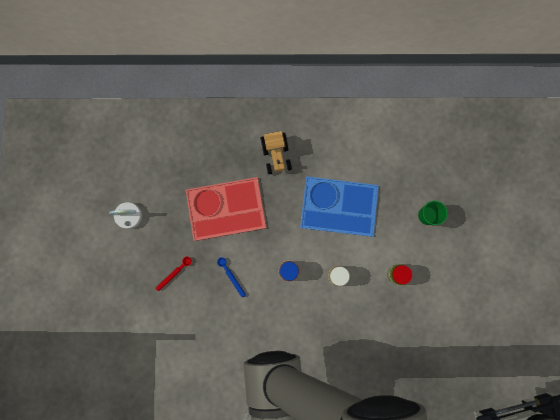

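The pictures show the blue tray on the right in "top" (about 340,207) and the red tray on the left (226,208). Below them are the blue, white and red jars (289,271 / 340,276 / 402,275) and the spoons (231,277 / 174,274). I'll now segment the colours to get metric poses.

```bash
cat >> h.py <<'E'
def ray(c,u,v,z):
    H=c['img'].shape[0]; f=H/2/np.tan(np.radians(c['vertical_fov'])/2)
    T=np.array(c['world_from_camera']); d=T[:3,:3]@np.array([(u-c['cx'])/f,-(v-c['cy'])/f,-1]); o=T[:3,3]
    return o+d*(z-o[2])/d[2]
def pix(c,p):
    H=c['img'].shape[0]; f=H/2/np.tan(np.radians(c['vertical_fov'])/2)
    q=np.linalg.inv(np.array(c['world_from_camera']))@np.r_[p,1]
    return c['cx']+f*q[0]/-q[2], c['cy']-f*q[1]/-q[2]
def blobs(c,col,z):
    hsv=cv2.cvtColor(c['img'],cv2.COLOR_RGB2HSV); h,s,v=[hsv[...,i].astype(int) for i in range(3)]
    m=(s>110)&(v>50)&(((h<8)|(h>172)) if col=='red' else ((h>100)&(h<128)))
    n,L,st,ce=cv2.connectedComponentsWithStats(m.astype(np.uint8))
    for i in range(1,n):
        if st[i,4]<60: continue
        ys,xs=np.where(L==i)
        P=np.array([ray(c,x,y,z)[:2] for x,y in zip(xs,ys)])
        r=cv2.minAreaRect(P.astype(np.float32))
        print(col,st[i],'mean',P.mean(0).round(1),'rect',np.round(r[0],1),np.round(r[1],1),round(r[2],1))
        yield xs,ys,P,r
E
python3 - <<'E'
from h import *
for n in ['top','scene']:
    c=capture(n); print(n)
    for col in ['red','blue']:
        for z in [10]+([68] if n=='top' else []):
            print('z',z); list(blobs(c,col,z))
    if n=='top':
        cv2.imwrite('pics/topcrop.png',cv2.cvtColor(cv2.resize(c['img'][165:305,140:390],None,fx=3.2,fy=3.2,interpolation=cv2.INTER_CUBIC),cv2.COLOR_RGB2BGR))
E
```

```text
top
z 10
red [ 186  177   80   64 3779] mean [620.2 167.3] rect [620.5 167.4] [150.1 209.9] 10.0
red [155 256  37  35 267] mean [438.3 309.4] rect [434.1 310.9] [ 26.3 127.8] 45.6
red [393 265  19  20 300] mean [ 433.9 -333.1] rect [ 433.3 -332.9] [50.5 53.1] 88.5
z 68
red [ 186  177   80   64 3779] mean [613.1 159.8] rect [613.5 159.9] [143.8 201.2] 10.0
red [155 256  37  35 267] mean [438.8 296.1] rect [434.8 297.5] [ 25.2 122.5] 45.6
red [393 265  19  20 300] mean [ 434.5 -319.8] rect [ 434.  -319.5] [48.4 50.9] 88.5
z 10
blue [ 300  177   78   60 3787] mean [ 627.2 -158.7] rect [ 627.7 -158.4] [209.2 149.7] 83.0
blue [217 257  29  40 251] mean [429.9 150. ] rect [427.8 145.3] [128.5  26.4] 37.7
blue [280 262  19  19 274] mean [443.6 -14.4] rect [442.7 -15.1] [50.4 50.8] 0.0
z 68
blue [ 300  177   78   60 3787] mean [ 619.8 -152.6] rect [ 620.3 -152.4] [200.5 143.5] 83.0
blue [217 257  29  40 251] mean [430.8 143.3] rect [428.7 138.8] [123.1  25.3] 37.7
blue [280 262  19  19 274] mean [443.9 -14.3] rect [443.  -14.9] [48.3 48.7] 0.0
scene
z 10
red [211  96  19  16 247] mean [ 393.4 -368. ] rect [ 393.  -368.2] [64.2 51.1] 42.4
red [ 294  222   83   48 1412] mean [578.8 162.2] rect [579.7 159.1] [ 47.1 190.9] 10.8
red [397 235  56  10 354] mean [438.3 309.1] rect [438.1 311.2] [ 22.3 127.4] 40.8
red [ 275  239   50   42 1181] mean [658.4 122.6] rect [657.8 122. ] [79.5 86.2] 9.9
red [323 262  36  31 829] mean [639.  218.9] rect [638.7 219.2] [73.9 74. ] 85.8
z 10
blue [300 150  20  16 250] mean [400.7 -45.9] rect [400. -46.] [52.7 49. ] 37.6
blue [ 168  153   96   80 3955] mean [ 633.5 -157.4] rect [ 630.2 -159.5] [211.1 149.4] 82.9
blue [361 181  11  42 236] mean [434.2 149.8] rect [428.1 145.8] [126.6  23.4] 32.8
```

View pics/topcrop.png

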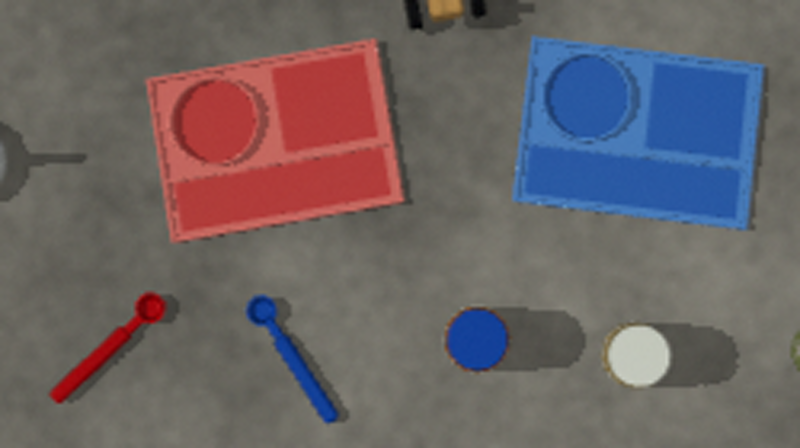

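```bash
python3 -m handwheel '{"translation": [[0.2,0.3,0],[0.2,0.3,0],[0.2,0.3,0],[0.2,0.3,0],[0.2,0.3,0],[0.2,0.3,0],[0.2,0.3,0],[0.2,0.3,0]], "twist": [0.033,0.033,0.033,0.033,0.033,0.033,0.033,0.033]}' 0
python3 - <<'E'
from h import *
c=capture('top')
for col in ['red','blue']:
    for xs,ys,P,r in blobs(c,col,8):
        if len(P)<330 and abs(P[:,0].mean()-430)<30 and P[:,1].mean()>100:
            cen=np.array(r[0]); m=P.mean(0)-cen
            d=np.linalg.eigh(np.cov(P.T))[1][:,1]; d*=np.sign(d@m)
            for k in range(4):
                t=(P-cen)@d; s=(t>-60)&(t<18); Q=P[s]
                d2=np.linalg.eigh(np.cov(Q.T))[1][:,1]; d=d2*np.sign(d2@d)
            q=Q.mean(0); n=np.array([-d[1],d[0]]); t=(P-q)@d
            print('ang',np.degrees(np.arctan2(d[1],d[0])),'mid',q+d*(t.min()+t.max())/2,'len',np.ptp(t), 'w',np.ptp((Q-q)@n))
E
```

```text
time: 2.2
tool_pos: [372.8, -140.8, 249.3]
tcp_rot: [-3.14, -0.006, -0.903]
contact_force: [0.1, -0.3, -0.5]
grip_width: 92.0
red [ 186  177   80   64 3768] mean [620.5 167.5] rect [620.8 167.6] [149.8 209.9] 10.2
red [155 256  37  35 269] mean [438.  310.2] rect [434.1 311.4] [ 26.3 128. ] 45.6
ang -46.49149707870136 mid [435.34548739 312.67679263] len 128.37688015363798 w 15.702044962648458
red [392 265  20  20 300] mean [ 433.9 -333.6] rect [ 433.8 -334. ] [52.8 52.3] 44.3
blue [ 300  177   78   60 3787] mean [ 627.4 -158.9] rect [ 627.9 -158.6] [209.5 149.9] 83.0
blue [217 257  29  40 252] mean [430.1 150.3] rect [427.7 145.6] [128.6  26.4] 37.7
ang 33.87285699341688 mid [426.28174742 147.64596221] len 129.14406647663245 w 14.683886940689266
blue [280 262  18  19 273] mean [443.6 -14.3] rect [442.7 -13.7] [50.4 48.1] 0.0
```

```bash
python3 -m handwheel '{"translation": [[0.078,0.14,-0.1],[0.078,0.14,-0.1],[0.078,0.14,-0.1],[0.078,0.14,-0.1],[0.078,0.14,-0.1],[0.078,0.14,-0.1],[0,0,-0.1],[0,0,0]], "twist": [-0.008,-0.008,-0.008,-0.008,-0.008,-0.008,0,0]}' 0
python3 - <<'E'
from h import *
c=save('wrist','w1.png')
print(get_obs()['tool_pos'])
for z in [68]:
    list(blobs(c,'blue',z))
for l in ['jar_blue_center']:
    print(l,[(round(d['score'],2),np.round(w(c,d['position']),1).tolist()) for d in spot_point('wrist',l)[:3]])
c=capture('scene'); list(blobs(c,'blue',68))
E
```

```text
time: 3.25
tool_pos: [449.2, -3.2, 142.4]
tcp_rot: [-3.135, -0.008, -0.968]
contact_force: [-0.8, -0.0, 0.2]
grip_width: 91.8
[449.70939312  -3.30947522 143.10436259]
blue [  406     0   154   254 23432] mean [584.9 -80.5] rect [ 592.2 -105.2] [144.2  95.9] 82.9
blue [  62   25   51  176 3839] mean [450.5 125.4] rect [446.7 120.5] [100.1  21.5] 37.5
blue [ 245  203   78   76 4578] mean [445.4 -15.8] rect [444.5 -15.9] [53.3 50.4] 61.4
jar_blue_center []
blue [300 151  20  16 249] mean [446.6 -14.7] rect [447.3 -13.7] [49.3 46.2] 37.6
blue [ 168  153   99   80 3964] mean [ 664.2 -120.2] rect [ 661.3 -122.4] [198.5 140.4] 83.0
blue [361 181  11  42 236] mean [477.1 168.5] rect [471.3 164.7] [119.1  22. ] 32.8
```

View pics/w1.png

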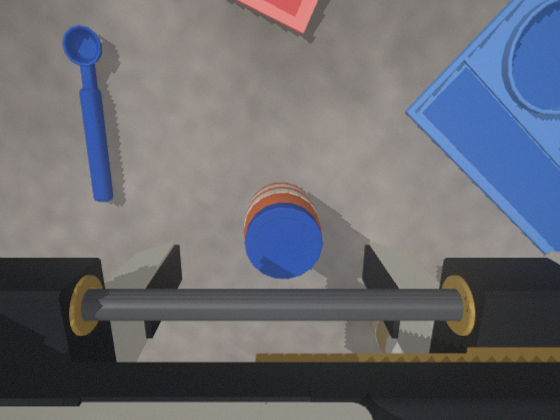

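The wrist view shows the blue lid at about (283,240), with the jaws either side of it. That puts it near (445,-15) in the world, which agrees with the top and scene views.

```bash
python3 -m handwheel '{"translation": [[-0.03,-0.08,0],[0,0,0],[0,0,-0.1],[0,0,-0.12],[0,0,-0.12],[0,0,-0.12],[0,0,0],[0,0,0]], "twist": [0,0,0,0,0,0,0,0]}' 0
```

```text
time: 4.4
tool_pos: [447.1, -19.5, 77.0]
tcp_rot: [-3.126, -0.017, -0.974]
contact_force: [0.6, -0.3, -0.2]
grip_width: 91.3
```

```bash
python3 -m handwheel '{"translation": [[-0.015,0.03,-0.03],[0,0,-0.06],[0,0,-0.06],[0,0,-0.06],[0,0,0],[0,0,0],[0,0,0],[0,0,0]], "twist": [0,0,0,0,0,0,0,0]}' 0
```

```text
time: 5.4
tool_pos: [445.6, -14.9, 44.7]
tcp_rot: [-3.125, -0.019, -0.975]
contact_force: [0.6, 0.7, -0.9]
grip_width: 92.1
```

```bash
python3 -m handwheel '{"translation": [[0,0,0],[0,0,0],[0,0,0],[0,0,0],[0,0,0],[0,0,0],[0,0,0],[0,0,0]], "twist": [0,0,0,0,0,0,0,0]}' 255
python3 -m handwheel '{"translation": [[0,0,0.05],[0,0,0.1],[0,0,0.1],[0,0,0.1],[0,0,0.1],[0,0,0.1],[0,0,0],[0,0,0]], "twist": [0,0,0,0,0,0,0,0]}'
python3 - <<'E'
from h import *
c=save('wrist','w2.png')
E
```

```text
time: 6.4
tool_pos: [445.8, -15.0, 45.1]
tcp_rot: [-3.124, -0.019, -0.975]
contact_force: [0.6, -0.3, -0.1]
grip_width: 55.3
time: 7.4
tool_pos: [444.0, -14.5, 131.1]
tcp_rot: [-3.126, -0.017, -0.975]
contact_force: [-0.2, -0.6, -2.6]
grip_width: 55.2
```

View pics/w2.png

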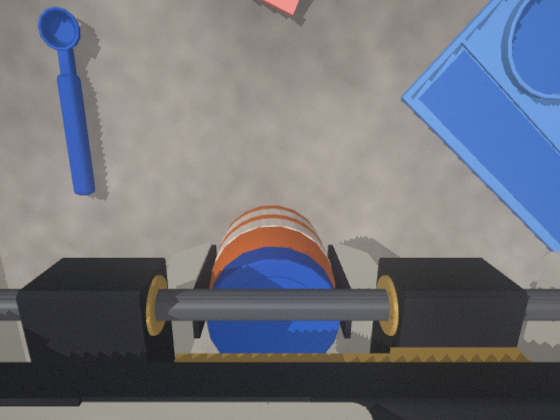

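Jar held: the lid is between the pads at about (273,300) and the opening is 55 mm. Carrying it to the blue well.

```bash
python3 -m handwheel '{"translation": [[0.1,-0.05,0],[0.2,-0.09,0],[0.25,-0.11,0],[0.25,-0.11,0],[0.25,-0.11,0],[0.2,-0.09,0],[0.1,-0.05,0],[0,0,0]], "twist": [0,0,0,0,0,0,0,0]}'
python3 - <<'E'
from h import *
c=save('wrist','w3.png')
cs=capture('scene'); list(blobs(cs,'blue',8)); c=capture('top')
hsv=cv2.cvtColor(cs['img'],cv2.COLOR_RGB2HSV)
print(spot_point('top','tray_blue')[:1],[w(c,d['position']) for d in spot_point('top','tray_blue')[:1]])
cv2.imwrite('pics/s3.png',cv2.cvtColor(cv2.resize(cs['img'][110:260,140:340],None,fx=4,fy=4,interpolation=cv2.INTER_CUBIC),cv2.COLOR_RGB2BGR))
E
```

```text
time: 8.45
tool_pos: [648.4, -108.0, 122.3]
tcp_rot: [-3.136, -0.006, -0.974]
contact_force: [0.3, -0.7, -2.1]
grip_width: 55.6
blue [210 160  23   5  76] mean [ 553.5 -215.4] rect [ 554.2 -214.8] [13.9 57.5] 38.9
blue [210 167  23  11 199] mean [ 578.2 -191.4] rect [ 579.5 -191.8] [33.6 57.4] 38.9
blue [ 168  168   95   65 2753] mean [ 651.2 -145.4] rect [ 629.5 -161. ] [210.9 148.9] 82.9
blue [361 181  11  42 237] mean [432.8 149.2] rect [426.6 145.1] [126.9  23.5] 32.8
[{'position': [160.2, 1.7, -1414.9], 'score': 0.7}] [array([ 622.8729423 , -160.15721634,   -0.77725304])]
```

View pics/s3.png

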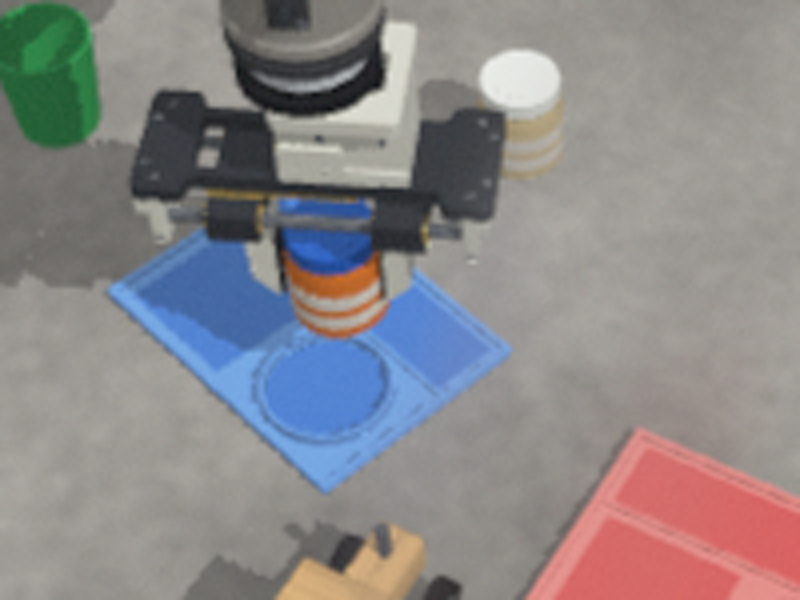

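View pics/w3.png

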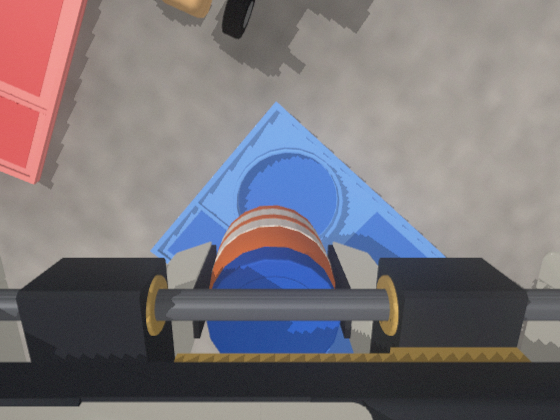

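Scene: the well's ellipse is at about (220,207) full-frame, and in the wrist view at (290,192). I'll convert both.

```bash
python3 - <<'E'
from h import *
c=capture('scene'); print(ray(c,220,206.8,5))
c=capture('wrist'); print(ray(c,290,195,6))
a=np.radians(-7);R=np.array([[np.cos(a),-np.sin(a)],[np.sin(a),np.cos(a)]])
print(R@[26,50]+[628,-159.5], R@[-45,0]+[628,-159.5]); print(get_obs()['tool_pos'])
E
```

```text
[ 660.69676784 -119.17062501    5.        ]
[ 663.93349809 -114.25231089    6.        ]
[ 659.89966711 -113.04129535] [ 583.33542318 -154.01587955]
[ 647.94888721 -107.22909298  124.25569722]
```

```bash
python3 -m handwheel '{"translation": [[0.09,-0.048,0],[0,0,0],[0,0,-0.1],[0,0,-0.1],[0,0,-0.1],[0,0,-0.08],[0,0,0],[0,0,0]], "twist": [0,0,0,0,0,0,0,0]}'
```

```text
time: 9.8
tool_pos: [658.8, -112.7, 62.4]
tcp_rot: [-3.137, -0.004, -0.972]
contact_force: [0.4, -0.0, -2.3]
grip_width: 55.6
```

```bash
python3 -m handwheel '{"translation": [[0.012,-0.008,-0.02],[0,0,-0.02],[0,0,-0.02],[0,0,-0.013],[0,0,0],[0,0,0],[0,0,0],[0,0,0]], "twist": [0,0,0,0,0,0,0,0]}'
```

```text
time: 10.8
tool_pos: [661.7, -114.3, 52.4]
tcp_rot: [-3.135, -0.007, -0.972]
contact_force: [-0.0, 0.4, -1.8]
grip_width: 55.4
```

```bash
python3 -m handwheel '{"translation": [[0,0,-0.007],[0,0,0],[0,0,-0.007],[0,0,0],[0,0,-0.005],[0,0,0],[0,0,0],[0,0,0]], "twist": [0,0,0,0,0,0,0,0]}'
```

```text
time: 11.8
tool_pos: [661.8, -114.4, 50.3]
tcp_rot: [-3.134, -0.007, -0.972]
contact_force: [-0.9, 0.2, -0.1]
grip_width: 55.2
```

```bash
python3 -m handwheel '{"translation": [[0,0,-0.005],[0,0,0],[0,0,0],[0,0,0],[0,0,0],[0,0,0],[0,0,0],[0,0,0]], "twist": [0,0,0,0,0,0,0,0]}'
```

```text
time: 12.8
tool_pos: [661.8, -114.4, 50.3]
tcp_rot: [-3.134, -0.008, -0.972]
contact_force: [-1.7, 0.3, 2.1]
grip_width: 55.4
```

Contact confirmed: the force went from -2 N to +2 N. Releasing.

```bash
python3 -m handwheel '{"translation": [[0,0,0],[0,0,0],[0,0,0],[0,0,0],[0,0,0],[0,0,0],[0,0,0],[0,0,0]], "twist": [0,0,0,0,0,0,0,0]}' 0
python3 -m handwheel '{"translation": [[0,0,0.06],[0,0,0.12],[0,0,0.15],[0,0,0.15],[0,0,0.15],[0,0,0.1],[0,0,0],[0,0,0]], "twist": [0,0,0,0,0,0,0,0]}'
python3 - <<'E'
from h import *
c=save('wrist','w4.png')
E
```

```text
time: 13.8
tool_pos: [662.3, -114.5, 50.0]
tcp_rot: [-3.133, -0.008, -0.972]
contact_force: [-1.1, 0.4, -0.7]
grip_width: 91.6
time: 14.8
tool_pos: [662.9, -114.6, 170.1]
tcp_rot: [-3.13, -0.013, -0.972]
contact_force: [0.3, -0.1, -0.3]
grip_width: 91.8
```

View pics/w4.png

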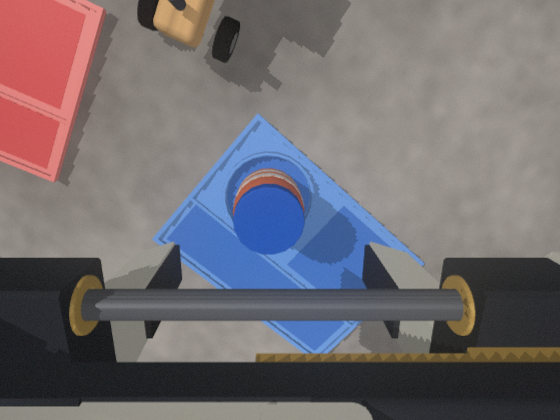

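The jar stands in the blue well at about (268,215). Next is the blue spoon.

```bash
python3 -m handwheel '{"translation": [[-0.1,0.11,0],[-0.2,0.22,0],[-0.27,0.3,0],[-0.27,0.3,0],[-0.27,0.3,-0.05],[-0.27,0.3,-0.1],[-0.15,0.18,-0.1],[0,0,0]], "twist": [0,0,0,0,0,0,0,0]}'
cat >> h.py <<'E'
def spoonfit(c,col,near,z=8):
    for xs,ys,P,r in blobs(c,col,z):
        if np.linalg.norm(P.mean(0)-near)<60 and min(r[1])<35:
            cen=np.array(r[0]); m=P.mean(0)-cen
            d=np.linalg.eigh(np.cov(P.T))[1][:,1]; d*=np.sign(d@m)
            for k in range(4):
                t=(P-cen)@d; s=(t>-60)&(t<18); Q=P[s]
                d2=np.linalg.eigh(np.cov(Q.T))[1][:,1]; d=d2*np.sign(d2@d)
            q=Q.mean(0); n=np.array([-d[1],d[0]]); t=(P-q)@d
            print('ang',np.degrees(np.arctan2(d[1],d[0])),'mid',q+d*(t.min()+t.max())/2,'len',np.ptp(t), 'w',np.ptp((Q-q)@n))
E
python3 - <<'E'
from h import *
c=save('wrist','w5.png')
o=get_obs();print(o['tool_pos'])
spoonfit(c,'blue',np.array([430,150]))
print([(d['score'],w(c,d['position']).round(1)) for d in spot_point('wrist','spoon_blue_center')])
c=capture('scene');spoonfit(c,'blue',np.array([430,150]))
E
```

```text
time: 15.85
tool_pos: [423.3, 145.4, 124.6]
tcp_rot: [-3.139, -0.006, -0.974]
contact_force: [0.6, -0.2, -0.3]
grip_width: 91.7
[424.80903866 144.80140494 125.200969  ]
blue [ 255  118   38  163 3113] mean [434.2 150.4] rect [426.4 143.9] [128.7  26.7] 35.1
ang 33.66786369733305 mid [425.83910202 144.74045205] len 128.67456538717533 w 12.943356578763447
[(0.89, array([424.4, 146.8,   5.3]))]
blue [ 168  153   99   80 3543] mean [ 629.7 -163.7] rect [ 629.2 -160.9] [211.5 149.7] 83.0
blue [361 181  11  42 238] mean [433.  149.3] rect [426.6 145.1] [126.9  23.5] 32.8
ang 33.216194898151755 mid [426.79444402 144.891039  ] len 126.87926268942968 w 9.87128411454811
```

View pics/w5.png

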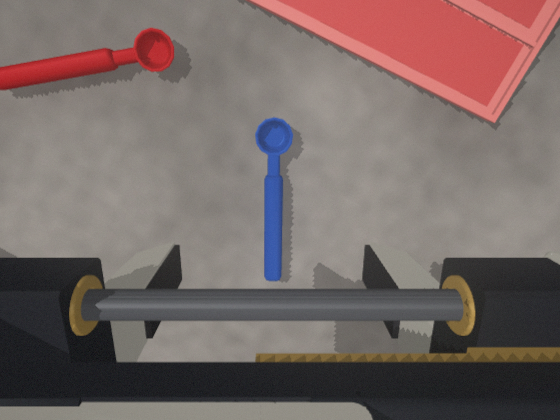

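The spoon is upright in the picture at (273,200), centred between the jaws. Descending.

```bash
python3 -m handwheel '{"translation": [[0.01,0,-0.05],[0,0,-0.12],[0,0,-0.12],[0,0,-0.12],[0,0,-0.1],[0,0,0],[0,0,0],[0,0,0]], "twist": [-0.005,0,0,0,0,0,0,0]}' 0
```

```text
time: 17.0
tool_pos: [435.4, 138.7, 46.9]
tcp_rot: [-3.129, -0.011, -0.998]
contact_force: [-0.1, 0.8, 0.2]
grip_width: 91.5
```

```bash
python3 -m handwheel '{"translation": [[-0.06,0.04,0],[0,0,0],[0,0,-0.05],[0,0,-0.05],[0,0,-0.025],[0,0,0],[0,0,0],[0,0,0]], "twist": [0.008,0,0,0,0,0,0,0]}' 0
```

```text
time: 18.0
tool_pos: [426.2, 145.3, 27.5]
tcp_rot: [-3.128, -0.012, -0.985]
contact_force: [-0.3, 0.6, 0.1]
grip_width: 91.6
```

```bash
python3 - <<'E'
from h import *
c=save('wrist','w6.png')
o=get_obs();print(o['tool_pos'],o['tcp_rot'])
E
```

```text
[426.19653359 145.30496988  27.57737156] [-3.12760111 -0.01179361 -0.98455726]
```

View pics/w6.png

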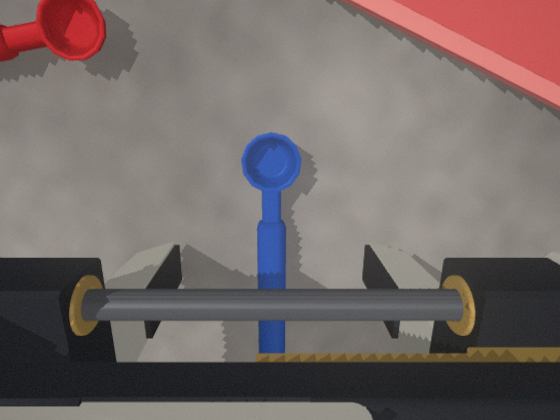

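The spoon handle is centred between the pads at (272,290). Lowering about 1 mm more, then closing.

```bash
python3 -m handwheel '{"translation": [[0,0,-0.008],[0,0,0],[0,0,0],[0,0,0],[0,0,0],[0,0,0],[0,0,0],[0,0,0]], "twist": [0,0,0,0,0,0,0,0]}' 0
python3 -m handwheel '{"translation": [[0,0,0],[0,0,0],[0,0,0],[0,0,0],[0,0,0],[0,0,0],[0,0,0],[0,0,0]], "twist": [0,0,0,0,0,0,0,0]}' 255
python3 -m handwheel '{"translation": [[0,0,0.05],[0,0,0.1],[0,0,0.1],[0,0,0.1],[0,0,0.1],[0,0,0.1],[0,0,0],[0,0,0]], "twist": [0,0,0,0,0,0,0,0]}'
python3 - <<'E'
from h import *
c=save('wrist','w7.png')
E
```

```text
time: 19.05
tool_pos: [426.4, 145.3, 26.6]
tcp_rot: [-3.127, -0.012, -0.985]
contact_force: [0.2, -0.0, -0.5]
grip_width: 91.7
time: 20.05
tool_pos: [426.4, 145.3, 26.6]
tcp_rot: [-3.127, -0.012, -0.985]
contact_force: [-0.6, 0.0, -0.2]
grip_width: 16.6
time: 21.05
tool_pos: [425.9, 145.3, 113.9]
tcp_rot: [-3.126, -0.012, -0.985]
contact_force: [0.5, 0.6, -0.4]
grip_width: 13.7
```

View pics/w7.png

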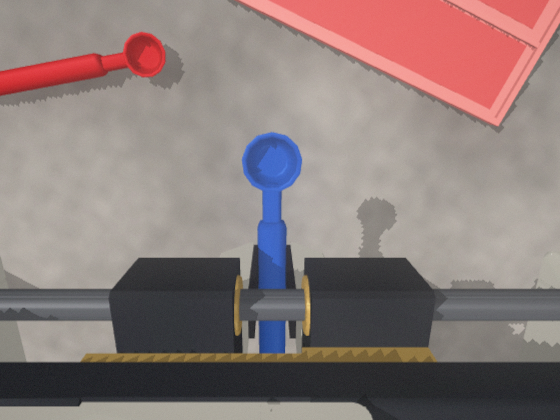

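Held: handle between the pads at (272,290). But with the grasp at mid-length, the 75×190 mm gripper body would pass only 2–3 mm above the placed jar's lid. I'll set the spoon back and regrasp about 25 mm nearer the handle end, so the body clears the jar sideways.

```bash
python3 -m handwheel '{"translation": [[0,0,-0.1],[0,0,-0.15],[0,0,-0.13],[0,0,-0.1],[0,0,-0.05],[0,0,0],[0,0,0],[0,0,0]], "twist": [0,0,0,0,0,0,0,0]}'
```

```text
time: 22.1
tool_pos: [424.9, 145.1, 30.1]
tcp_rot: [-3.129, -0.011, -0.985]
contact_force: [0.3, 0.2, 0.4]
grip_width: 13.7
```

```bash
python3 -m handwheel '{"translation": [[0,0,-0.01],[0,0,-0.01],[0,0,-0.004],[0,0,0],[0,0,0],[0,0,0],[0,0,0],[0,0,0]], "twist": [0,0,0,0,0,0,0,0]}'
python3 -m handwheel '{"translation": [[0,0,0],[0,0,0],[0,0,0],[0,0,0],[0,0,0],[0,0,0],[0,0,0],[0,0,0]], "twist": [0,0,0,0,0,0,0,0]}' 0
```

```text
time: 23.1
tool_pos: [425.5, 145.2, 27.5]
tcp_rot: [-3.127, -0.012, -0.985]
contact_force: [-0.1, 0.8, 1.3]
grip_width: 13.5
time: 24.1
tool_pos: [425.5, 145.2, 27.3]
tcp_rot: [-3.127, -0.012, -0.985]
contact_force: [-0.1, -0.0, 0.3]
grip_width: 88.5
```

```bash
python3 -m handwheel '{"translation": [[-0.04,-0.026,0],[-0.06,-0.04,0],[-0.04,-0.026,0],[0,0,0],[0,0,-0.003],[0,0,0],[0,0,0],[0,0,0]], "twist": [0,0,0,0,0,0,0,0]}'
python3 - <<'E'
from h import *
c=save('wrist','w8.png')
o=get_obs();print(o['tool_pos'],o['tcp_rot'])
for n in ['scene','top']:
    c=capture(n);spoonfit(c,'blue',np.array([430,150]))
E
```

```text
time: 25.1
tool_pos: [403.0, 130.4, 26.9]
tcp_rot: [-3.127, -0.012, -0.985]
contact_force: [-0.6, 0.8, -0.0]
grip_width: 91.5
[402.95064392 130.37531746  26.91234125] [-3.12731054 -0.01189786 -0.98475246]
blue [ 168  153   95   80 3530] mean [ 629.8 -164. ] rect [ 629.1 -161.1] [211.  149.7] 83.0
blue [361 181  11  42 235] mean [432.5 149.2] rect [426.7 145.2] [126.6  23.4] 32.8
ang 33.236889941885096 mid [426.87237669 144.99758299] len 126.63207717310868 w 12.21911871732964
blue [ 300  177   78   60 3701] mean [ 627.  -160.1] rect [ 627.9 -158.7] [209.4 149.9] 83.0
blue [217 257  14  16 102] mean [462.8 172.6] rect [458.5 172.2] [46.9 26.5] 26.6
ang 36.98096029682344 mid [459.12883822 169.78394196] len 48.30170309860844 w 26.435459324517225
```

View pics/w8.png

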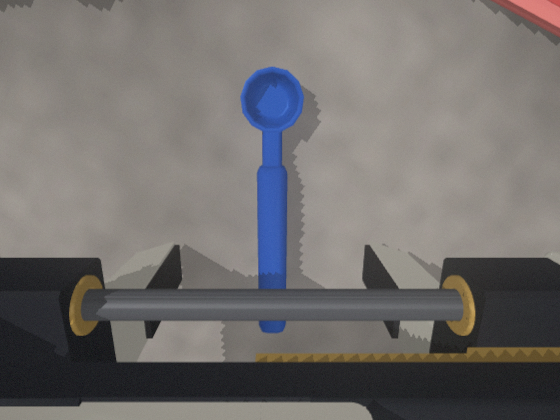

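```bash
python3 -m handwheel '{"translation": [[0,0,0],[0,0,0],[0,0,0],[0,0,0],[0,0,0],[0,0,0],[0,0,0],[0,0,0]], "twist": [0,0,0,0,0,0,0,0]}' 255
python3 -m handwheel '{"translation": [[0,0,0],[0,0,0.05],[0,0,0.1],[0,0,0.12],[0,0,0.12],[0,0,0.12],[0,0,0.1],[0,0,0]], "twist": [0,0,0,0,0,0,0,0]}'
python3 - <<'E'
from h import *
c=save('wrist','w9.png')
E
```

```text
time: 26.25
tool_pos: [402.9, 130.4, 26.9]
tcp_rot: [-3.127, -0.012, -0.985]
contact_force: [-0.1, 0.2, 0.3]
grip_width: 16.3
time: 27.25
tool_pos: [402.4, 130.3, 123.6]
tcp_rot: [-3.127, -0.012, -0.985]
contact_force: [-0.1, -0.4, 1.0]
grip_width: 13.6
```

View pics/w9.png

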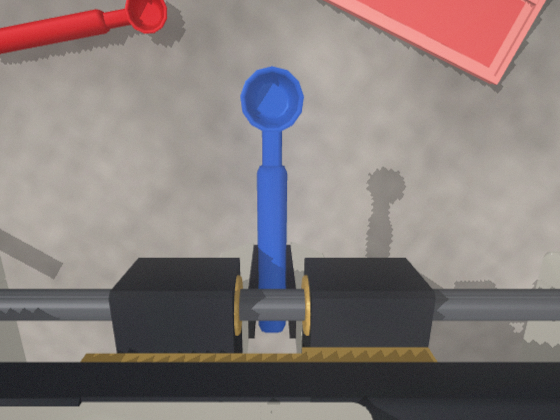

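The spoon is held straight, its picture unchanged by the lift. Carrying it to the blue channel with a +49° turn.

```bash
python3 -m handwheel '{"translation": [[0.08,-0.14,0.05],[0.155,-0.27,0],[0.165,-0.29,0],[0.165,-0.29,0],[0.165,-0.29,0],[0.165,-0.29,0],[0.155,-0.27,0],[0.08,-0.14,0]], "twist": [0.07,0.07,0.07,0.07,0.07,0.07,0.07,0.05]}'
python3 -m handwheel '{"translation": [[0,0,0],[0,0,0],[0,0,0],[0,0,0],[0,0,0],[0,0,0],[0,0,0],[0,0,0]], "twist": [0,0,0,0,0,0,0,0]}'
```

```text
time: 28.3
tool_pos: [571.2, -174.9, 123.8]
tcp_rot: [-3.13, -0.001, -0.105]
contact_force: [1.2, 0.3, 0.3]
grip_width: 13.7
time: 29.3
tool_pos: [569.5, -172.4, 121.7]
tcp_rot: [-3.128, 0.003, -0.107]
contact_force: [-0.4, 0.7, -0.4]
grip_width: 13.5
```

```bash
python3 -m handwheel '{"translation": [[0.07,-0.06,0],[0,0,0],[0,0,-0.1],[0,0,-0.12],[0,0,-0.12],[0,0,-0.1],[0,0,0],[0,0,0]], "twist": [-0.009,0,0,0,0,0,0,0]}'
python3 -m handwheel '{"translation": [[0,0,0],[0,0,0],[0,0,0],[0,0,0],[0,0,0],[0,0,0],[0,0,0],[0,0,0]], "twist": [0,0,0,0,0,0,0,0]}'
python3 - <<'E'
from h import *
c=save('wrist','w10.png')
o=get_obs();print(o['tool_pos'],o['tcp_rot'])
c=save('scene','s10.png');c=capture('top')
cv2.imwrite('pics/t10.png',cv2.cvtColor(cv2.resize(c['img'][165:305,140:390],None,fx=3.2,fy=3.2,interpolation=cv2.INTER_CUBIC),cv2.COLOR_RGB2BGR))
E
```

```text
time: 30.3
tool_pos: [577.3, -179.7, 50.1]
tcp_rot: [-3.126, 0.007, -0.12]
contact_force: [0.4, 0.6, -0.7]
grip_width: 13.4
time: 31.3
tool_pos: [578.3, -180.1, 52.1]
tcp_rot: [-3.127, 0.004, -0.12]
contact_force: [-0.1, -0.4, -0.3]
grip_width: 13.4
[ 578.33234671 -180.09911003   52.07556847] [-3.12738756  0.00380809 -0.11993169]
```

View pics/w10.png

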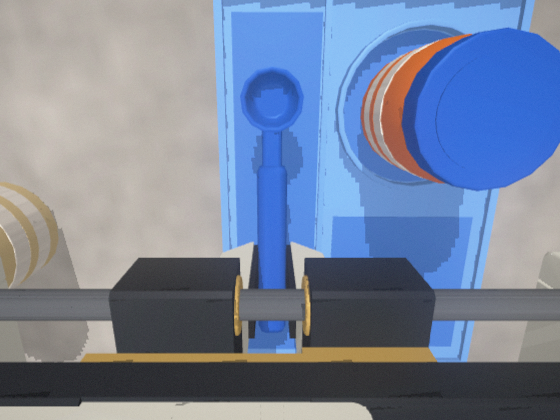

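View pics/s10.png

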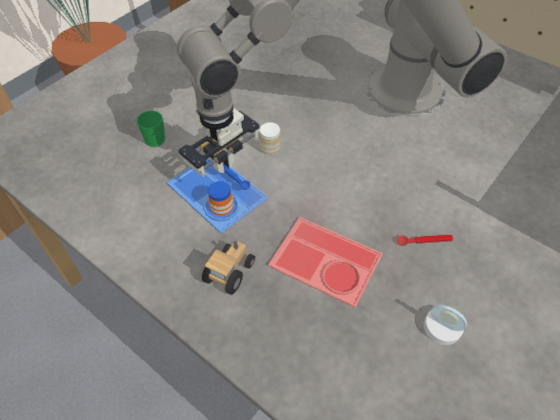

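Wrist view: the spoon is along x≈272 and the channel spans about 235–320, so it's centred and parallel. The jar stands clear of the gripper body. Lowering.

```bash
python3 -m handwheel '{"translation": [[0.014,-0.006,-0.02],[0,0,-0.04],[0,0,-0.04],[0,0,-0.02],[0,0,0],[0,0,0],[0,0,0],[0,0,0]], "twist": [0,0,0,0,0,0,0,0]}'
```

```text
time: 32.45
tool_pos: [580.5, -181.0, 32.5]
tcp_rot: [-3.127, 0.004, -0.12]
contact_force: [0.4, 0.1, 0.4]
grip_width: 13.7
```

```bash
python3 -m handwheel '{"translation": [[0,0,-0.005],[0,0,0],[0,0,-0.003],[0,0,0],[0,0,0],[0,0,0],[0,0,0],[0,0,0]], "twist": [0,0,0,0,0,0,0,0]}'
python3 -m handwheel '{"translation": [[0,0,0],[0,0,0],[0,0,0],[0,0,0],[0,0,0],[0,0,0],[0,0,0],[0,0,0]], "twist": [0,0,0,0,0,0,0,0]}' 140
python3 -m handwheel '{"translation": [[0,0,0.05],[0,0,0.1],[0,0,0.15],[0,0,0.15],[0,0,0.15],[0,0,0.15],[0,0,0.1],[0,0,0]], "twist": [0,0,0,0,0,0,0,0]}'
python3 - <<'E'
from h import *
c=save('wrist','w11.png')
E
```

```text
time: 33.45
tool_pos: [580.7, -181.1, 32.0]
tcp_rot: [-3.128, 0.003, -0.12]
contact_force: [-1.2, -0.2, 1.1]
grip_width: 13.6
time: 34.45
tool_pos: [580.6, -181.1, 31.5]
tcp_rot: [-3.127, 0.004, -0.12]
contact_force: [1.0, 0.2, 0.2]
grip_width: 41.2
time: 35.45
tool_pos: [581.2, -181.3, 170.3]
tcp_rot: [-3.129, -0.002, -0.12]
contact_force: [0.6, -0.2, -0.2]
grip_width: 41.4
```

View pics/w11.png

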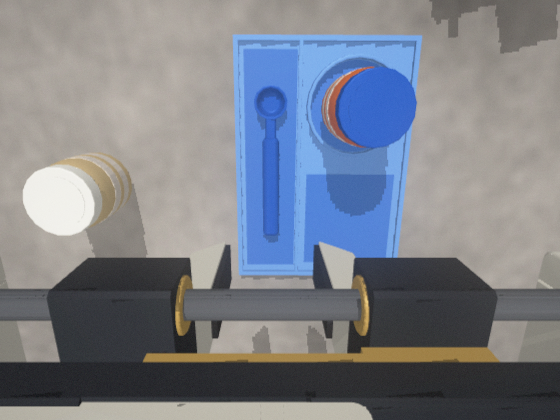

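Blue spoon lies flat in the channel (row 162 against the tray's middle row of about 157). Next, the red jar.

```bash
python3 -m handwheel '{"translation": [[-0.08,-0.07,0],[-0.16,-0.15,0],[-0.18,-0.17,-0.05],[-0.18,-0.17,-0.05],[-0.18,-0.17,-0.05],[-0.15,-0.14,0],[-0.05,-0.05,0],[0,0,0]], "twist": [0,0,0,0,0,0,0,0]}' 0
python3 - <<'E'
from h import *
o=get_obs();print(o['tool_pos'])
c=save('wrist','w12.png'); list(blobs(c,'red',68))
c=capture('top'); list(blobs(c,'red',68))
c=capture('scene'); list(blobs(c,'red',68))
E
```

```text
time: 36.5
tool_pos: [421.2, -322.9, 138.9]
tcp_rot: [-3.122, 0.012, -0.121]
contact_force: [0.4, 0.7, 0.1]
grip_width: 91.7
[ 421.16073699 -322.92093778  138.87432811]
red [ 253  185   80   80 4981] mean [ 433.8 -321.7] rect [ 433.6 -322.1] [53.3 50.4] 85.7
red [ 186  177   80   64 3770] mean [613.2 159.8] rect [613.5 159.7] [143.8 200.8] 10.0
red [155 256  37  35 266] mean [438.9 295.9] rect [434.8 297.5] [ 25.2 122.5] 45.6
red [393 265  11  19 166] mean [ 435.5 -309.8] rect [ 435.4 -308.8] [26.9 48.5] 88.4
red [211  96  19  16 246] mean [ 438.5 -318.4] rect [ 438.3 -318.5] [60.4 48.1] 42.4
red [ 294  222   83   48 1408] mean [613.  180.1] rect [612.9 176.8] [ 43.9 178.4] 10.1
red [397 235  56  10 353] mean [480.9 318.2] rect [480.6 320.3] [ 20.9 119.8] 40.8
red [ 275  239   50   42 1182] mean [687.9 142.8] rect [687.4 142.1] [74.7 81.6] 10.1
red [323 262  36  31 827] mean [669.4 233.5] rect [669.7 232.9] [69.4 68.5] 76.9
```

View pics/w12.png

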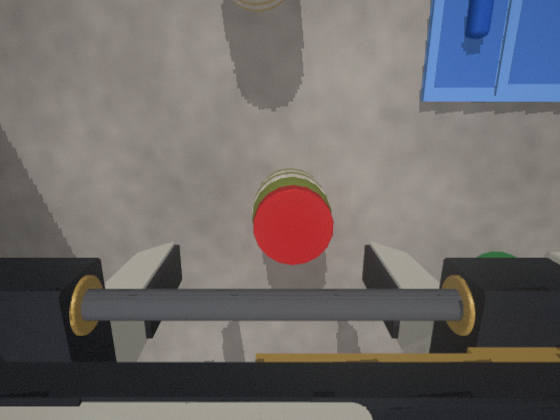

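Red lid at (293,224), world about (434,-321).

```bash
python3 -m handwheel '{"translation": [[0.085,0.013,0],[0,0,0],[0,0,-0.08],[0,0,-0.12],[0,0,-0.12],[0,0,-0.1],[0,0,0],[0,0,0]], "twist": [0,0,0,0,0,0,0,0]}' 0
```

```text
time: 37.65
tool_pos: [437.7, -317.3, 71.8]
tcp_rot: [-3.122, 0.012, -0.114]
contact_force: [-0.2, 0.4, 0.0]
grip_width: 91.8
```

```bash
python3 -m handwheel '{"translation": [[-0.024,-0.024,0],[0,0,-0.06],[0,0,-0.06],[0,0,-0.06],[0,0,0],[0,0,0],[0,0,0],[0,0,0]], "twist": [0,0,0,0,0,0,0,0]}' 0
python3 -m handwheel '{"translation": [[0,0,0],[0,0,0],[0,0,0],[0,0,0],[0,0,0],[0,0,0],[0,0,0],[0,0,0]], "twist": [0,0,0,0,0,0,0,0]}'
```

```text
time: 38.65
tool_pos: [434.4, -321.8, 44.2]
tcp_rot: [-3.124, 0.01, -0.114]
contact_force: [0.0, 0.1, 0.3]
grip_width: 91.9
time: 39.65
tool_pos: [434.5, -321.9, 44.6]
tcp_rot: [-3.124, 0.009, -0.114]
contact_force: [0.6, -1.0, -0.3]
grip_width: 92.0
```

```bash
python3 -m handwheel '{"translation": [[0,0,0],[0,0,0],[0,0,0],[0,0,0],[0,0,0],[0,0,0],[0,0,0],[0,0,0]], "twist": [0,0,0,0,0,0,0,0]}' 255
python3 -m handwheel '{"translation": [[0,0,0.05],[0,0,0.1],[0,0,0.15],[0,0,0.15],[0,0,0.15],[0,0,0.15],[0,0,0.1],[0,0,0]], "twist": [0,0,0,0,0,0,0,0]}'
```

```text
time: 40.65
tool_pos: [434.5, -321.9, 44.6]
tcp_rot: [-3.124, 0.009, -0.114]
contact_force: [-0.1, 0.4, 0.4]
grip_width: 55.6
time: 41.65
tool_pos: [433.9, -321.3, 182.1]
tcp_rot: [-3.126, 0.007, -0.114]
contact_force: [-0.3, 0.0, -1.9]
grip_width: 55.3
```

Held. Carrying it at z≈180, above everything, to the red tray.

```bash
python3 -m handwheel '{"translation": [[0.06,0.15,0],[0.11,0.28,0],[0.12,0.32,0],[0.12,0.32,0],[0.12,0.32,0],[0.12,0.32,0],[0.12,0.32,0],[0.12,0.32,0]], "twist": [0,0,0,0,0,0,0,0]}'
python3 -m handwheel '{"translation": [[0.12,0.32,0],[0.12,0.32,0],[0.1,0.25,0],[0.06,0.16,0],[0.03,0.08,0],[0,0,0],[0,0,0],[0,0,0]], "twist": [0,0,0,0,0,0,0,0]}'
python3 - <<'E'
from h import *
c=save('wrist','w13.png')
o=get_obs();print(o['tool_pos'],o['tcp_rot'])
E
```

```text
time: 42.65
tool_pos: [566.7, 39.5, 179.5]
tcp_rot: [-3.126, 0.012, -0.122]
contact_force: [0.9, 0.0, -1.1]
grip_width: 55.6
time: 43.65
tool_pos: [629.8, 215.9, 174.9]
tcp_rot: [-3.129, 0.02, -0.118]
contact_force: [-0.1, 0.1, -2.0]
grip_width: 55.3
[629.90759701 215.81797811 174.93749592] [-3.12933934  0.01996887 -0.11860465]
```

View pics/w13.png

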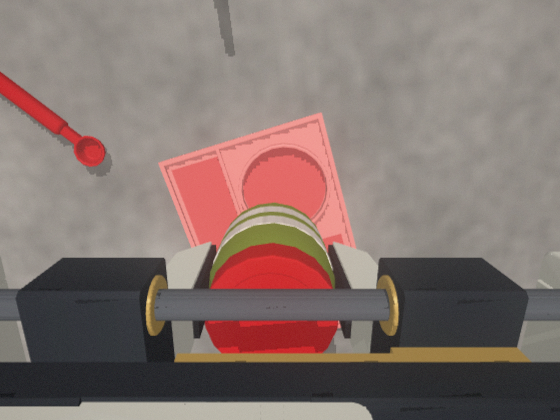

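Red well floor at about (285,187) in the wrist view, with the jar held.

```bash
python3 - <<'E'
from h import *
c=capture('wrist');print(ray(c,284,188,5))
E
python3 -m handwheel '{"translation": [[0.052,0.03,0],[0,0,-0.1],[0,0,-0.15],[0,0,-0.15],[0,0,-0.15],[0,0,-0.1],[0,0,0],[0,0,0]], "twist": [0,0,0,0,0,0,0,0]}'
```

```text
[637.98950829 218.05762229   5.        ]
time: 44.75
tool_pos: [637.6, 219.8, 70.4]
tcp_rot: [-3.13, 0.022, -0.119]
contact_force: [-0.5, -0.1, -2.6]
grip_width: 55.4
```

```bash
python3 -m handwheel '{"translation": [[0,0,-0.04],[0,0,-0.04],[0,0,-0.03],[0,0,-0.01],[0,0,0],[0,0,0],[0,0,0],[0,0,0]], "twist": [0,0,0,0,0,0,0,0]}'
```

```text
time: 45.75
tool_pos: [638.9, 220.1, 53.7]
tcp_rot: [-3.129, 0.018, -0.119]
contact_force: [-0.1, -0.2, -1.7]
grip_width: 55.6
```

```bash
python3 -m handwheel '{"translation": [[0,0,-0.012],[0,0,0],[0,0,-0.01],[0,0,0],[0,0,-0.006],[0,0,0],[0,0,0],[0,0,0]], "twist": [0,0,0,0,0,0,0,0]}'
```

```text
time: 46.75
tool_pos: [639.0, 220.1, 49.8]
tcp_rot: [-3.128, 0.017, -0.119]
contact_force: [0.4, -0.3, -1.4]
grip_width: 55.8
```

```bash
python3 -m handwheel '{"translation": [[0,0,-0.006],[0,0,0],[0,0,0],[0,0,0],[0,0,0],[0,0,0],[0,0,0],[0,0,0]], "twist": [0,0,0,0,0,0,0,0]}'
```

```text
time: 47.75
tool_pos: [639.1, 220.1, 49.8]
tcp_rot: [-3.128, 0.017, -0.119]
contact_force: [-1.1, -0.3, 0.6]
grip_width: 55.3
```

Weight is off the wrist, so I'm releasing and moving on to the red spoon.

```bash
python3 -m handwheel '{"translation": [[0,0,0],[0,0,0],[0,0,0],[0,0,0],[0,0,0],[0,0,0],[0,0,0],[0,0,0]], "twist": [0,0,0,0,0,0,0,0]}' 0
python3 -m handwheel '{"translation": [[0,0,0.06],[0,0,0.12],[0,0,0.15],[0,0,0.15],[0,0,0.15],[0,0,0.1],[0,0,0],[0,0,0]], "twist": [0,0,0,0,0,0,0,0]}'
python3 - <<'E'
from h import *
c=save('wrist','w14.png')
E
```

```text
time: 48.75
tool_pos: [639.6, 220.3, 49.9]
tcp_rot: [-3.128, 0.015, -0.119]
contact_force: [0.1, 0.7, 0.1]
grip_width: 91.9
time: 49.75
tool_pos: [640.2, 220.4, 170.0]
tcp_rot: [-3.126, 0.01, -0.119]
contact_force: [-0.4, -0.5, -0.7]
grip_width: 92.0
```

View pics/w14.png

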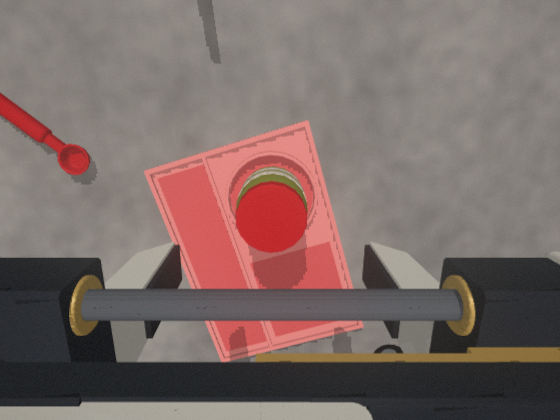

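```bash
python3 -m handwheel '{"translation": [[-0.1,0.04,0],[-0.18,0.08,0],[-0.2,0.085,0],[-0.2,0.085,-0.05],[-0.2,0.085,-0.1],[-0.2,0.08,-0.1],[-0.15,0.05,-0.1],[-0.05,0.02,0]], "twist": [0.07,0.07,0.07,0.07,0.07,0.07,0.07,0.06]}' 0
python3 -m handwheel '{"translation": [[0,0,0],[0,0,0],[0,0,0],[0,0,0],[0,0,0],[0,0,0],[0,0,0],[0,0,0]], "twist": [0,0,0,0,0,0,0,0]}'
python3 - <<'E'
from h import *
c=save('wrist','w15.png')
o=get_obs();print(o['tool_pos'],o['tcp_rot'],np.degrees(o['tcp_rot'][2]))
spoonfit(c,'red',np.array([435,312]))
print([(d['score'],w(c,d['position']).round(1)) for d in spot_point('wrist','spoon_red_center')])
E
```

```text
time: 50.8
tool_pos: [438.9, 298.8, 107.6]
tcp_rot: [-3.124, 0.023, 0.771]
contact_force: [-0.8, 0.0, 0.5]
grip_width: 91.5
time: 51.8
tool_pos: [439.7, 298.2, 106.7]
tcp_rot: [-3.124, 0.025, 0.765]
contact_force: [0.0, 0.2, 0.4]
grip_width: 91.6
[439.70694182 298.14476236 106.70312226] [-3.12409352  0.0245061   0.76511046] 43.83759996887076
red [ 263  107   37  178 3690] mean [435.4 309.2] rect [434.9 308.3] [ 27.  129.4] 44.6
ang 133.46668175090613 mid [435.68139674 308.94264599] len 129.4889107293087 w 27.018306151072316
red [318 326  44  27 133] mean [548.7 258.9] rect [548.1 257.8] [41.7  5.8] 9.3
red [299 340  42  14 257] mean [542.5 243.3] rect [541.1 244. ] [32.9 12.2] 45.0
[(0.78, array([433.7, 310.3,   3.4]))]
```

View pics/w15.png

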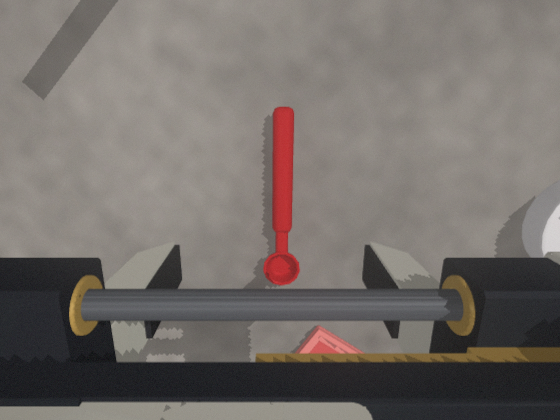

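The red jar stands in its well (earlier picture, 271,215). The red spoon lies at (283,190), bowl towards the robot tray side. To keep the gripper body clear of the red jar at placing, I'll hold the spoon behind its middle, bowl towards the well end, which needs a half turn. Checking the last-joint range first.

```bash
python3 - <<'E'
from h import *
o=get_obs();q=o['joint_positions'];print(q.round(3) if hasattr(q,'round') else q, q[0]-q[5], o['tcp_rot'][2])
E
python3 -m handwheel '{"translation": [[-0.02,0.02,0],[-0.02,0.03,0],[-0.02,0.03,0],[-0.02,0.03,0],[-0.02,0.03,0],[-0.02,0.03,0],[-0.01,0.02,0],[0,0,0]], "twist": [-0.11,-0.11,-0.11,-0.11,-0.11,-0.11,-0.11,-0.11]}' 0
python3 -m handwheel '{"translation": [[0,0,0],[0,0,0],[0,0,0],[0,0,0],[0,0,0],[0,0,0],[0,0,0],[0,0,0]], "twist": [-0.11,-0.11,-0.11,-0.11,-0.11,-0.11,-0.05,0]}' 0
python3 - <<'E'
from h import *
o=get_obs();q=o['joint_positions'];print(q, o['tool_pos'],o['tcp_rot'],np.degrees(o['tcp_rot'][2]))
E
```

```text
[ 0.447  0.522  1.671  0.011  0.977 -0.325] 0.7711049044347074 0.7651642626076578
time: 52.9
tool_pos: [419.4, 327.7, 106.7]
tcp_rot: [-3.124, 0.025, -0.662]
contact_force: [-0.1, 1.1, -0.1]
grip_width: 91.7
time: 53.9
tool_pos: [419.1, 327.9, 106.9]
tcp_rot: [-3.124, 0.025, -1.815]
contact_force: [1.1, 0.4, -0.0]
grip_width: 91.9
[0.51653448 0.49764188 1.71642219 0.00771937 0.89762015 2.32707964] [419.05471344 327.92822241 106.86463644] [-3.12408367  0.02500594 -1.81504881] -103.99463620536274
```

```bash
python3 -m handwheel '{"translation": [[0,0,0],[0,0,0],[0,0,0],[0,0,0],[0,0,-0.1],[0,0,-0.1],[0,0,0],[0,0,0]], "twist": [-0.1,-0.1,-0.1,-0.05,0,0,0,0]}' 0
python3 -m handwheel '{"translation": [[0,0,0],[0,0,0],[0,0,0],[0,0,0],[0,0,0],[0,0,0],[0,0,0],[0,0,0]], "twist": [0,0,0,0,0,0,0,0]}' 0
python3 - <<'E'
from h import *
c=save('wrist','w16.png')
o=get_obs();print(o['tool_pos'],o['tcp_rot'],np.degrees(o['tcp_rot'][2]),o['joint_positions'][5])
spoonfit(c,'red',np.array([435,312]))
print([(d['score'],w(c,d['position']).round(1)) for d in spot_point('wrist','spoon_red_center')])
E
```

```text
time: 54.9
tool_pos: [418.5, 327.6, 73.8]
tcp_rot: [-3.125, 0.023, -2.367]
contact_force: [-0.4, 0.4, 0.2]
grip_width: 91.5
time: 55.9
tool_pos: [419.1, 327.9, 74.8]
tcp_rot: [-3.124, 0.025, -2.366]
contact_force: [0.3, -0.6, -0.2]
grip_width: 91.8
[419.07086429 327.87678309  74.83785772] [-3.12406254  0.02505874 -2.36639593] -135.5844992602598 2.9023486255933246
red [ 254   81   49  208 5195] mean [442.6 301.8] rect [433.5 306.9] [ 27.3 128.9] 46.9
ang -46.598111732302684 mid [435.60338672 309.10620802] len 129.0837771902353 w 13.981141150239022
[]
```

View pics/w16.png

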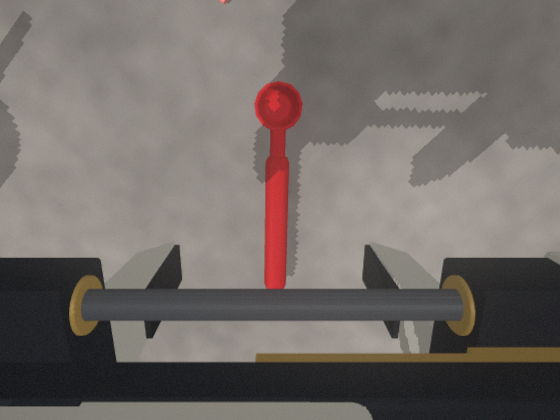

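Spoon handle at (276,230), centred and aligned to within 1°. Descending.

```bash
python3 -m handwheel '{"translation": [[0,0,-0.05],[0,0,-0.08],[0,0,-0.08],[0,0,-0.05],[0,0,-0.02],[0,0,0],[0,0,0],[0,0,0]], "twist": [-0.011,0,0,0,0,0,0,0]}' 0
```

```text
time: 57.0
tool_pos: [418.8, 327.7, 29.3]
tcp_rot: [-3.124, 0.024, -2.385]
contact_force: [-0.2, -0.3, 0.0]
grip_width: 91.9
```

```bash
python3 -m handwheel '{"translation": [[0,0,-0.014],[0,0,0],[0,0,0],[0,0,0],[0,0,0],[0,0,0],[0,0,0],[0,0,0]], "twist": [0,0,0,0,0,0,0,0]}' 0
python3 -m handwheel '{"translation": [[0,0,0],[0,0,0],[0,0,0],[0,0,0],[0,0,0],[0,0,0],[0,0,0],[0,0,0]], "twist": [0,0,0,0,0,0,0,0]}' 255
python3 -m handwheel '{"translation": [[0,0,0],[0,0,0],[0,0,0.08],[0,0,0.12],[0,0,0.15],[0,0,0.15],[0,0,0.12],[0,0,0]], "twist": [0,0,0,0,0,0,0,0]}'
python3 - <<'E'
from h import *
c=save('wrist','w17.png')
o=get_obs();print(o['joint_positions'])
E
```

```text
time: 58.0
tool_pos: [419.1, 327.9, 27.6]
tcp_rot: [-3.124, 0.025, -2.385]
contact_force: [0.3, -0.5, 0.3]
grip_width: 91.7
time: 59.0
tool_pos: [419.1, 327.9, 27.6]
tcp_rot: [-3.124, 0.025, -2.385]
contact_force: [0.6, 0.1, -0.3]
grip_width: 16.0
time: 60.0
tool_pos: [419.2, 328.0, 127.1]
tcp_rot: [-3.124, 0.028, -2.385]
contact_force: [0.3, -0.9, -0.3]
grip_width: 13.6
[ 0.52624246  0.47175549  1.69544843 -0.01393571  0.94525342  2.91929308]
```

View pics/w17.png

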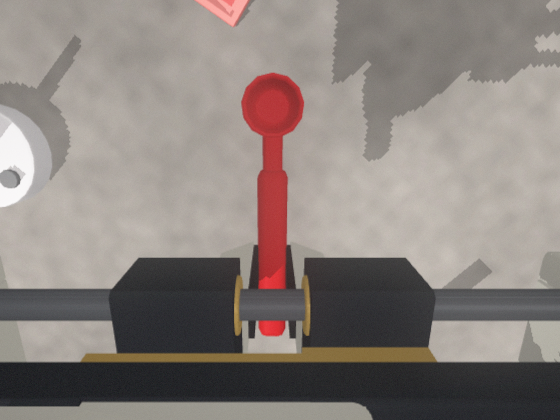

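Red spoon held straight. Carrying it to the red channel with a +147° turn.

```bash
python3 -m handwheel '{"translation": [[0.05,-0.06,0],[0.07,-0.084,0],[0.07,-0.084,0],[0.07,-0.084,0],[0.07,-0.084,0],[0.07,-0.084,0],[0.07,-0.084,0],[0.07,-0.084,0]], "twist": [0.1,0.11,0.11,0.11,0.11,0.11,0.11,0.11]}'
python3 -m handwheel '{"translation": [[0.07,-0.084,0],[0.07,-0.084,0],[0.07,-0.084,0],[0.07,-0.084,0],[0.07,-0.084,0],[0.05,-0.06,0],[0.02,-0.02,0],[0,0,0]], "twist": [0.11,0.11,0.11,0.11,0.11,0.11,0.05,0]}'
python3 -m handwheel '{"translation": [[0,0,0],[0,0,0],[0,0,0],[0,0,0],[0,0,0],[0,0,0],[0,0,0],[0,0,0]], "twist": [0,0,0,0,0,0,0,0]}'
```

```text
time: 61.05
tool_pos: [496.9, 226.5, 118.8]
tcp_rot: [-3.136, 0.022, -0.972]
contact_force: [0.0, -0.2, -0.3]
grip_width: 14.0
time: 62.05
tool_pos: [557.8, 146.6, 109.8]
tcp_rot: [-3.142, 0.035, 0.179]
contact_force: [-0.3, -0.0, -0.4]
grip_width: 13.4
time: 63.05
tool_pos: [556.8, 147.3, 109.1]
tcp_rot: [-3.141, 0.037, 0.177]
contact_force: [0.7, 0.1, 0.0]
grip_width: 13.2
```

```bash
python3 -m handwheel '{"translation": [[0.08,-0.042,0],[0.08,-0.042,0],[0,0,0],[0,0,-0.08],[0,0,-0.12],[0,0,-0.1],[0,0,-0.05],[0,0,0]], "twist": [0,0,0,0,0,0,0,0]}'
python3 -m handwheel '{"translation": [[0,0,0],[0,0,0],[0,0,0],[0,0,0],[0,0,0],[0,0,0],[0,0,0],[0,0,0]], "twist": [0,0,0,0,0,0,0,0]}'
python3 - <<'E'
from h import *
c=save('wrist','w18.png')
E
```

```text
time: 64.05
tool_pos: [581.9, 133.5, 52.4]
tcp_rot: [-3.141, 0.039, 0.176]
contact_force: [0.1, -0.5, -0.4]
grip_width: 13.4
time: 65.05
tool_pos: [582.9, 133.7, 54.3]
tcp_rot: [-3.141, 0.035, 0.176]
contact_force: [0.1, -0.3, -0.3]
grip_width: 13.5
```

View pics/w18.png

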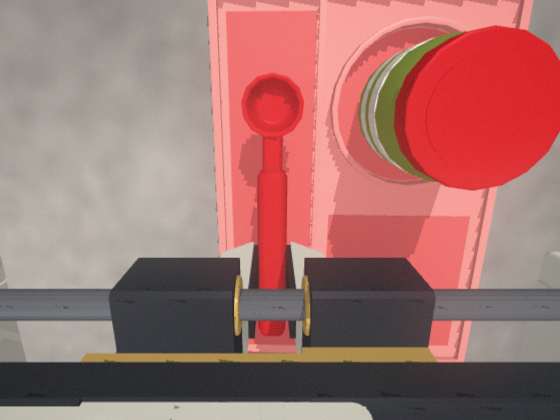

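Spoon at x≈272, channel about 228–314, so it's centred and parallel. Lowering.

```bash
python3 -m handwheel '{"translation": [[-0.01,0.005,-0.02],[0,0,-0.04],[0,0,-0.04],[0,0,-0.03],[0,0,0],[0,0,0],[0,0,0],[0,0,0]], "twist": [0,0,0,0,0,0,0,0]}'
```

```text
time: 66.1
tool_pos: [581.3, 134.5, 33.4]
tcp_rot: [-3.141, 0.035, 0.176]
contact_force: [-0.4, 0.0, 0.6]
grip_width: 13.3
```

```bash
python3 -m handwheel '{"translation": [[0,0,-0.006],[0,0,0],[0,0,-0.003],[0,0,0],[0,0,0],[0,0,0],[0,0,0],[0,0,0]], "twist": [0,0,0,0,0,0,0,0]}'
python3 -m handwheel '{"translation": [[0,0,0],[0,0,0],[0,0,0],[0,0,0],[0,0,0],[0,0,0],[0,0,0],[0,0,0]], "twist": [0,0,0,0,0,0,0,0]}' 165
python3 -m handwheel '{"translation": [[0,0,0.05],[0,0,0.1],[0,0,0.15],[0,0,0.15],[0,0,0.15],[0,0,0.15],[0,0,0.15],[0,0,0.05]], "twist": [0,0,0,0,0,0,0,0]}'
python3 -m handwheel '{"translation": [[-0.1,-0.1,0.05],[-0.2,-0.2,0],[-0.2,-0.2,0],[-0.2,-0.2,0],[-0.2,-0.2,0],[-0.1,-0.1,0],[0,0,0],[0,0,0]], "twist": [0,0,0,0,0,0,0,0]}'
python3 - <<'E'
from h import *
for n in ['scene','top','wrist']:
    c=save(n,n+'_f.png')
    if n=='top': cv2.imwrite('pics/tf.png',cv2.cvtColor(cv2.resize(c['img'][165:305,140:390],None,fx=3.2,fy=3.2,interpolation=cv2.INTER_CUBIC),cv2.COLOR_RGB2BGR))
    if n=='scene': cv2.imwrite('pics/sf.png',cv2.cvtColor(cv2.resize(c['img'][90:310,150:400],None,fx=2.7,fy=2.7,interpolation=cv2.INTER_CUBIC),cv2.COLOR_RGB2BGR))
    if n!='wrist':
      for l in ['jar_blue_center','jar_red_center','jar_white_center','spoon_blue_center','spoon_red_center','tray_blue','tray_red','cup','tractor','night_light']:
        print(l,[(round(d['score'],2),np.round(w(c,d['position'])).tolist()) for d in spot_point(n,l)[:2]])
E
```

```text
time: 67.1
tool_pos: [581.4, 134.5, 32.6]
tcp_rot: [-3.141, 0.035, 0.176]
contact_force: [-0.5, 0.1, 2.2]
grip_width: 12.8
time: 68.1
tool_pos: [581.4, 134.5, 31.9]
tcp_rot: [-3.141, 0.035, 0.176]
contact_force: [-0.3, -0.5, 0.0]
grip_width: 32.9
time: 69.1
tool_pos: [581.7, 134.6, 186.4]
tcp_rot: [3.141, 0.029, 0.176]
contact_force: [-1.4, 0.2, 0.1]
grip_width: 32.3
time: 70.1
tool_pos: [426.2, -18.5, 195.1]
tcp_rot: [3.141, 0.027, 0.177]
contact_force: [0.5, -0.1, -0.5]
grip_width: 32.3
jar_blue_center [(0.7, [658.0, -118.0, 39.0])]
jar_red_center [(0.63, [637.0, 216.0, 41.0])]
jar_white_center [(0.69, [430.0, -154.0, 35.0])]
spoon_blue_center [(0.52, [582.0, -153.0, 15.0])]
spoon_red_center [(0.81, [578.0, 158.0, 12.0])]
tray_blue [(0.82, [628.0, -164.0, -2.0])]
tray_red [(0.59, [619.0, 168.0, -3.0])]
cup [(0.82, [605.0, -415.0, -2.0])]
tractor [(0.71, [774.0, 18.0, -3.0])]
night_light [(0.93, [601.0, 446.0, 1.0])]
jar_blue_center [(0.83, [659.0, -110.0, 43.0]), (0.73, [778.0, 24.0, -4.0])]
jar_red_center [(0.77, [637.0, 221.0, 41.0])]
jar_white_center [(0.54, [430.0, -152.0, 35.0])]
spoon_blue_center [(0.69, [573.0, 161.0, 11.0]), (0.52, [660.0, -111.0, 41.0])]
spoon_red_center [(0.5, [574.0, 163.0, 14.0])]
tray_blue [(0.65, [624.0, -159.0, -3.0]), (0.22, [617.0, 167.0, 2.0])]
tray_red [(0.72, [621.0, 164.0, 1.0])]
cup [(0.81, [602.0, -412.0, 0.0]), (0.7, [597.0, 450.0, -0.0])]
tractor [(0.66, [778.0, 23.0, -3.0])]
night_light [(0.96, [598.0, 450.0, 0.0])]
```

View pics/tf.png

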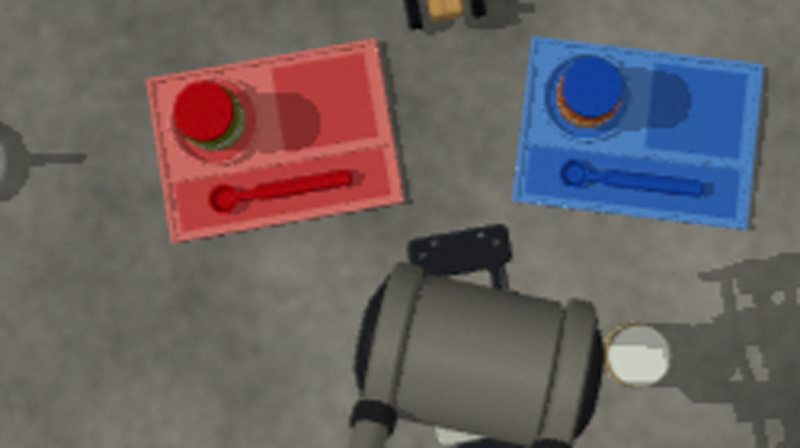

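View pics/sf.png

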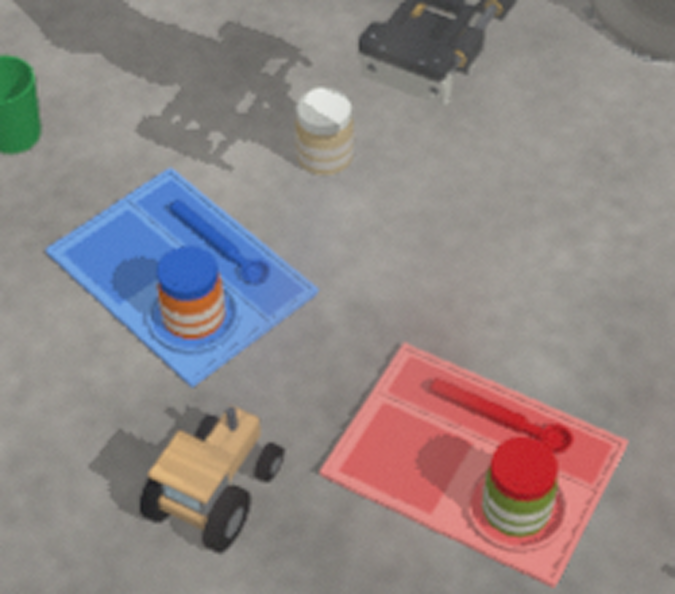

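Both jars stand in their wells and both spoons lie in their channels. In the top crop the red jar is at (205,112), the blue jar at (592,88), the red spoon at (285,188) and the blue spoon at (635,180). The spare jar, cup, tractor and night light are where they were, and the arm is clear at z≈195.

```bash
python3 -c "
from plant import *
print(get_obs()['time']); close_job()"
```

```text
71.25
the job is handed in; nothing more can be done
```

I laid both trays and handed the job in at 71 s of the 120 s allowed, in the order blue jar, blue spoon, red jar, red spoon. Each jar was lowered until the wrist force showed its weight was carried, then released. I never saw a contact force above about 3 N.

**Blue spoon:** I picked it up twice. With the first grasp at its middle, the gripper body would have passed only 2–3 mm above the blue jar's lid. I set it back down and held it nearer the handle end instead. For the same reason, I gripped the red spoon behind its middle from the start.

**Final checks:** In the last pictures both jars stand upright in their wells and both spoons lie flat along the middle of their channels, to within about 5 mm. The white-lidded jar, cup, tractor and night light are at their starting positions within the measuring error. The arm was well clear and touching nothing.

**What disagreed or was off:**
- In the top view, the network put the blue spoon on the red spoon. The picture and the scene view show it correctly in the blue tray, so I took that as a false report.
- The scene and top views differed by 5–8 mm along y for the jars, which I put down to detector error.
- The tool tilted by up to about 2° while placing the red spoon; the spoon looks flat after release.

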